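# Crank the watch display up

### The arm

A 6-joint arm with a two-finger parallel gripper is mounted at the origin on the work surface. World frame = base frame: x ahead of the robot, y to its left, z up, the work surface at z = 0. Lengths are in mm, angles in rad, forces in N, time in s.
With the tool pointing down it reaches from about 400 to 925 mm from the base axis. Payload 12.5 kg.
Tool frame: the origin (TCP) lies midway between the tips of the shut fingers; the grasp point (between the pads) lies 19 mm behind it; z points along the fingers, y is the line along which they close (so a half turn about z gives the same grasp; the last joint's range is limited). The gripper opens to 95 mm and grips with 3 to 60 N. Pads are 20 mm wide; open, the fingers measure 119 mm over their backs; the gripper's body (75 mm by 180 mm) begins 59 mm behind the grasp point.
Start: joints at [1.012, 0.491, 1.559, -0, 1.092, -0.106], TCP at [273.415, 562.042, 214.661] pointing down, gripper open.
Joint ranges: [-3.1, 3.1], [-0.84, 2.19], [0.05, 2.79], [-1.13, 4.28], [0.06, 2.93], [-2.69, 2.69]. Speed limits (rad/s): [2.22, 2.22, 2.79, 3.14, 3.14, 3.14].

### API

Orientations are given as [roll, pitch, yaw] about the fixed x, y, z axes, in that order (R = Rz(yaw) Ry(pitch) Rx(roll)).
In Python, from cell import readout, eyes, env gives the robot as it stands.
- The arm moves only by the tool move_arm, never from a script. Its argument "plan" is a list of rows, each a list of 3 entries, a list of its own where there are three numbers: the turn, a rotation vector about the tool's x, y, z in degrees, then the shift along the tool's x, y, z in m, then the gripper command: -1 is shut, 1 is fully open, values between are in proportion. In form: [[[ax, ay, az], [x, y, z], jaw], ...]. A call has 1 to 5 rows; each row is the pose to reach, as a shift and turn from the pose commanded when the call began, along the tool's axes at that moment; what a row does not reach only later rows make up. A row lasts 1/8 s, in which the tool goes at most 62.5 mm and 10.7 degrees, less where a joint would pass 70% of its speed; a pose out of reach is approached as far as the arm can. A call with a gripper value outside its range is refused whole. The fingers move at their own pace and stop on an object; the grip force is fixed at half the most. Time passes only in rows, so rows that repeat a pose let the fingers close. It gives the time, the measured TCP pose, the force, the opening and the grip force at its end, in the units of the state.
- readout.state(): the state, without advancing time (a new reading comes with each control period).
- eyes.read_camera(name): name is "side" or "top" or "wrist"; returns a dict with "img" (420x560x3 uint8, red, green, blue), "K" (3x3 intrinsics, pixels), "dist" ([k1, k2, p1, p2, k3] as OpenCV has them; the pictures are not rectified), "extrinsics" (4x4, takes a point from camera to world coordinates). Camera axes: x right, y up, looking along -z (the intrinsics and any distortion apply to the point x, -y, -z); pixel columns grow to the right and rows downward; lengths in mm; the calibration is good to about 2 mm. A picture is of the moment at which its call begins. There is no depth.
- env.job_done(): hands the job in; it is judged then, once.
Trained networks look in a picture, given as the dict that the camera call returned (one of the last four; its "shot" number tells which), for a name from the list of things; names that differ only in an ending like _2 or _b are one class to them, and where a whole thing is asked for, a point or a joint stands for the part that bears it (a point fixed in the world has none). Each returns a list of dicts, best first, with "score" (0 to 1); they miss things now and then, are a little off and sometimes report something else, mostly with a low value. They report only what shows in the picture. A call takes as long as a camera call. They do not tell look-alikes from the thing itself.
- eyes.cut_out(picture, name): "mask" (420x560 bool, what is visible of it) and "uv" ([column, row] in pixels, amid what is visible of it).
The state is a dict: "t": time; "joints": joint angles; "qvel": joint speeds; "tau": joint torques, N m; "eef_pos": TCP position; "tcp_rot": TCP orientation; "ft_force": force on the tool from outside, world axes, zero at the start; "moment": the same for the moment, N m; "opening": opening from 0.0 (shut) to 1.0 (fully open); "grip_force": force on a finger pad.
Only numpy, scipy, OpenCV 4.12 (cv2) and the standard library are available. Lean on these libraries where they do the work, as an engineer would, in place of code of your own. Each camera call takes 0.05 s, during which the arm holds its last target. There are 200 camera calls.

### The job

On the walnut display lift, turn the crank with the red knob clockwise (seen from above) at a calm, even pace, through the heavy point in each turn and never racing (well under half a turn a second), until the white watch platform is level with the tops of the two brass posts. That takes between one and a half and two turns: stop the second time the crank arm comes round to the brass mark on the plinth, and let go. Leave the coffee mill's crank and the glass cube as they are.

Things in the scene. Friction and masses are not known exactly. Their poses are not given: they have to be found in the camera images.
- lift_knob (a point): Centre of the red upright knob (26 mm thick, 101 to 151 mm above the desk) on the lift's crank; it spins freely on its pin. x axis: level, from the crank's upright shaft out through the knob; z up. The shaft is 60 mm back along -x. The flat arm below has its top at 100 mm. Fixed plinth 160 x 380 x 70 mm high; the platform, 200 mm from the shaft, carries a watch up to 195 mm above the desk.
- lift_crank (a joint): Crank angle, rad, grows clockwise from above. At 0, 6.28, 12.57 the arm points away from the platform, at the brass mark 88 mm from the shaft. Starts between 0.6 and 3.0; 25 mm lift a turn; level with the brass posts (131 mm above the desk) at 12.57; stop at 13.4. Takes about 0.6 to 6 N at the knob: heaviest at 4.71 and 11.0, lightest at 7.85. Stays where left.
- mill_crank (a joint): Bystander: crank of the dark steel coffee mill (96 mm wide, 185 mm tall with its round brown wooden knob) on a green mat, to the robot's right of the lift. Angle in rad, 0 at the start; turns easily and must stay as it is.
- paperweight_center (a point): Bystander: centre of the clear glass paperweight cube, 60 mm a side, standing on the desk to the robot's left of the lift; must stay where it is.
There are look-alikes about, which are no part of the job. Leave any orange look-alike of the part that bears mill_crank alone.

How it is judged (in metres and radians):
On the way, in this order (a step that is already met when the one before it is completed fails the run):
1. the crank is past the first heavy point and comes round to the mark for the first time (value of joint lift_crank above 6 rad), for 0.1 s.
2. the crank is past the second heavy point (value of joint lift_crank above 11.4 rad), for 0.1 s.
At the end, for the whole second after the job is handed in: The lift's crank rests, let go, within 0.35 rad (20 degrees) of the mark on its second arrival there (12.57 rad), so the platform is level with the posts within 1.5 mm; the mill's crank is within 0.25 rad of its start and the glass cube within 20 mm of its start (value of joint lift_crank between 12.22 and 12.92 rad and velocity of joint lift_crank between -0.1 and 0.1 rad/s and value of joint mill_crank between -0.25 and 0.25 rad and distance of paperweight_center from where it was at the start of the episode below 0.02 m); the robot touches nothing.
It fails at once if the lift's crank races (faster than 3.5 rad/s, over half a turn a second) (velocity of joint lift_crank above 3.5 rad/s).
It fails at once if the coffee mill's crank is turned by more than 0.25 rad (value of joint mill_crank above 0.25 rad or value of joint mill_crank below -0.25 rad).
It fails at once if the glass cube is shifted by more than 20 mm (distance of paperweight_center from where it was at the start of the episode above 0.02 m).
It also fails if it takes over 61 s, if anything falls off the work surface, if the arm or the gripper's body presses on something with over 40 N, if the wrist force passes 120 N, or if a joint passes its speed limit or range.

## Working session

There is one attempt and no reset: what is moved stays moved. The work goes in short steps, Python scripts to look and compute and a tool call to move; the robot and the scene stay as the last step left them, time stands still between calls to the robot, and variables do not carry over. Pictures are saved under pics/ and viewed, at most 10 in all, crops included, and the job is handed in when it is done.

Besides the shell and the picture viewer there is one more tool, called by a JSON object that holds its "fn" and its "kwargs". move_arm: Moves the arm, as the interface text tells. Its arguments: {"type":"object","properties":{"plan":{"type":"array","items":{"type":"array"}}},"required":["plan"]}

```bash
mkdir -p pics; ls; python3 - <<'E'
from cell import readout, eyes, env
import cv2, numpy as np
s=readout.state(); print({k:np.round(v,3) for k,v in s.items()})
ims=[]
for n in ("top","side"):
    p=eyes.read_camera(n); ims.append(p['img'])
    print(n,p['K'].tolist(),np.round(p['dist'],4),np.round(p['extrinsics'],3).tolist())
    for k in ("lift_knob","mill_crank","paperweight_center"):
        print(k,[(np.round(d['uv']),round(d['score'],2),int(d['mask'].sum())) for d in eyes.cut_out(p,k)])
    cv2.imwrite(f"pics/{n}0.png",cv2.resize(p['img'][:,:,::-1],(800,600)))
E
```

```text
pics
{'t': np.float64(0.0), 'joints': array([ 1.012,  0.492,  1.559, -0.   ,  1.092, -0.106]), 'qvel': array([0.001, 0.001, 0.001, 0.001, 0.001, 0.001]), 'tau': array([ 0.0000e+00, -6.1261e+01, -2.5817e+01,  6.9000e-02,  4.8000e-02,
       -0.0000e+00]), 'eef_pos': array([273.267, 561.817, 214.044]), 'tcp_rot': array([-3.14 , -0.   ,  2.689]), 'ft_force': array([0.012, 0.435, 0.599]), 'moment': array([ 0.003, -0.054,  0.006]), 'grip_force': np.float64(0.0), 'opening': np.float64(1.002)}
top [[499.09755179492396, 0.0, 282.67712430750277], [0.0, 499.09755179492396, 209.74319319184525], [0.0, 0.0, 1.0]] [-0.1061  0.      0.      0.      0.    ] [[0.001, 0.997, -0.083, 450.045], [-1.0, 0.001, 0.006, -64.225], [0.006, 0.083, 0.997, 1355.844], [0.0, 0.0, 0.0, 1.0]]
lift_knob [(array([212., 193.]), 0.58, 332)]
mill_crank [(array([383., 249.]), 0.8, 285), (array([476., 238.]), 0.69, 233), (array([472., 151.]), 0.56, 294)]
paperweight_center [(array([124., 247.]), 0.71, 727)]
side [[445.9489262234542, 0.0, 279.76665675585855], [0.0, 445.9489262234542, 203.25199989228472], [0.0, 0.0, 1.0]] [-0.0166  0.      0.      0.      0.    ] [[0.955, 0.217, -0.201, 292.011], [-0.295, 0.718, -0.63, -928.645], [0.008, 0.661, 0.75, 1135.807], [0.0, 0.0, 0.0, 1.0]]
lift_knob []
mill_crank [(array([388., 326.]), 0.71, 221), (array([309., 348.]), 0.48, 224), (array([267., 266.]), 0.45, 191)]
paperweight_center [(array([224., 141.]), 0.58, 404), (array([271., 167.]), 0.29, 187)]
```

View pics/top0.png

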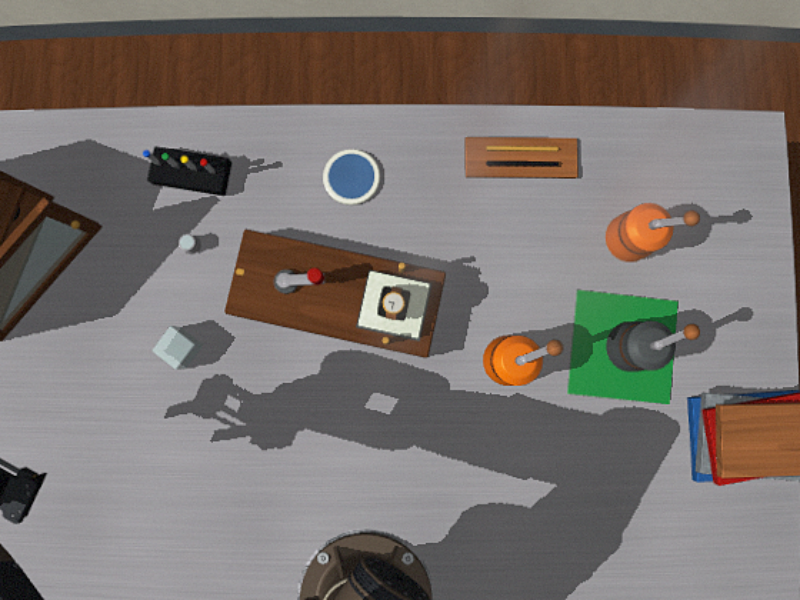

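View pics/side0.png

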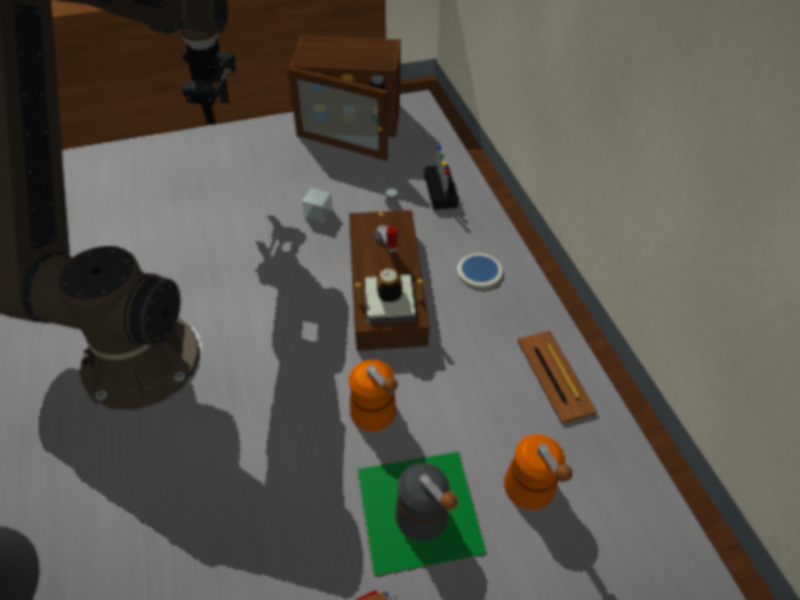

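Top view: red knob at (315,275), its shaft at (285,280), the brass mark at (240,271) and the white platform at (395,303). Things that could be mistaken for the knob: the red pen tip (203,162) and the brown mill knobs (555,348), (692,332), (692,218). I choose the red knob on the walnut plinth. Next I'll check it in a crop and measure it.

```bash
cat > h.py <<'E'
from cell import readout, eyes, env
import cv2, numpy as np
def ray(p,uv):
    u=cv2.undistortPoints(np.array([[uv]],float),p['K'],p['dist'])[0,0]
    T=p['extrinsics']; d=T[:3,:3]@np.array([u[0],-u[1],-1.]); return T[:3,3],d
def at_z(p,uv,z):
    o,d=ray(p,uv); return (o+d*(z-o[2])/d[2])
def red(p,box):
    i=p['img'].astype(int); m=(i[...,0]>110)&(i[...,1]<45)&(i[...,2]<50)
    b=np.zeros_like(m); x0,y0,x1,y1=box; b[y0:y1,x0:x1]=1; return m&b
def px(p,P):
    T=p['extrinsics']; c=T[:3,:3].T@(np.array(P,float)-T[:3,3])
    return cv2.projectPoints(np.array([[c[0],-c[1],-c[2]]]),np.zeros(3),np.zeros(3),p['K'],p['dist'])[0][0,0]
E
python3 - <<'E'
from h import *
p=eyes.read_camera("top"); q=eyes.read_camera("side")
m=red(p,(195,170,250,215)); v,u=np.nonzero(m); c=(u.mean(),v.mean()); print(m.sum(),c,u.min(),u.max(),v.min(),v.max(),at_z(p,c,140))
n=red(q,(255,140,300,190)); v,u=np.nonzero(n); c2=(u.mean(),v.mean()); print(n.sum(),c2,at_z(q,c2,130))
i=p['img'][150:260,150:320]; cv2.imwrite("pics/crop.png",cv2.resize(i[:,:,::-1],None,fx=4.7,fy=4.7,interpolation=cv2.INTER_CUBIC))
E
```

```text
78 (np.float64(219.60256410256412), np.float64(192.1153846153846)) 215 224 187 197 [594.70752555  83.83834279 140.        ]
21 (np.float64(273.6190476190476), np.float64(160.52380952380952)) [596.87688079  99.85274862 130.        ]
```

View pics/crop.png

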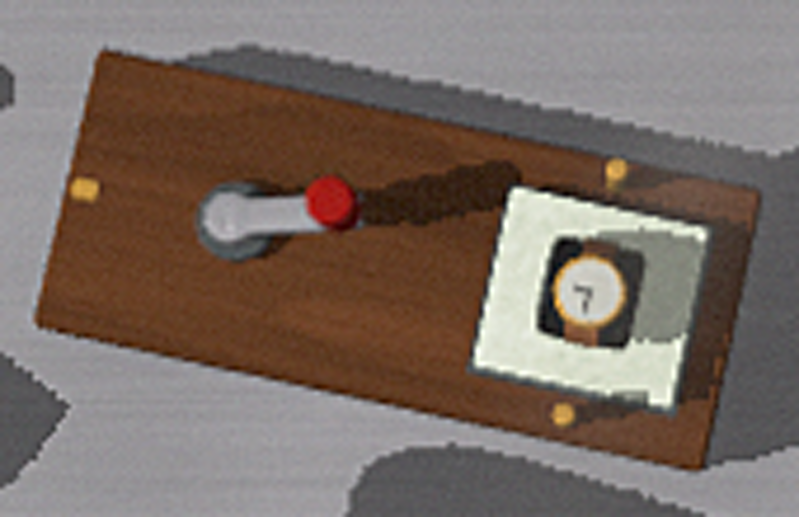

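```bash
python3 - <<'E'
from h import *
p=eyes.read_camera("top")
f=lambda u,v,z: at_z(p,(150+(u+.5)/4.7-.5,150+(v+.5)/4.7-.5),z)[:2]
C=[f(*c,70) for c in ((102,50),(760,190),(705,468),(37,325))]
for a in range(4): print(C[a].round(1), np.linalg.norm(C[a]-C[a-1]).round(1))
ax=(C[0]+C[3]-C[1]-C[2]); ax/=np.linalg.norm(ax); print("axis",ax,np.degrees(np.arctan2(ax[1],ax[0])))
mk=f(85,189,71); print("mark",mk,"mid end",(C[0]+C[3])/2)
S=mk-88*ax; print("shaft from mark",S, "from img z105",f(224,213,105),"z100 ring",f(235,220,75))
K=f(331,200,151); K2=f(331,201,147); print("knob",K,K2)
for k in (K,K2):
  d=k-S; print(np.linalg.norm(d),np.degrees(np.arctan2(d[1],d[0])))
pl=f(590,297,125); print("watch",pl,(pl-S), np.linalg.norm(pl-S))
E
```

```text
[687.1 220.5] 157.2
[ 608.7 -145.7] 374.5
[ 455.6 -115. ] 156.2
[533.5 253.5] 376.7
axis [0.20802218 0.97812411] 77.99352791562342
mark [608.94244244 228.04843468] mid end [610.30066423 237.02500172]
shaft from mark [590.63649058 141.97351309] from img z105 [591.71286842 144.6456816 ] z100 ring [591.23607471 143.50809907]
knob [593.29091484  81.45033539] [593.24380291  81.92768121]
60.581358575997115 -87.48873223811162
60.10241262785469 -87.51366240029046
watch [545.11066046 -52.45465816] [ -45.52583012 -194.42817125] 199.68704260752375
```

The layout is consistent: shaft at (591,142), radius 60 mm, mark direction 78°, knob at (593,82), so the crank is at about 2.89 rad. I'll turn the tool so its y axis lies along world x, across the crank arm, and go above the knob.

{"fn": "move_arm", "kwargs": {"plan": [[[0, 0, 10], [-0.05, -0.03, 0], 1], [[0, 0, 20], [-0.1, -0.06, 0], 1], [[0, 0, 30], [-0.15, -0.09, 0], 1], [[0, 0, 40], [-0.2, -0.12, 0], 1], [[0, 0, 50], [-0.25, -0.148, 0], 1]]}}

```text
t: 1.18
eef_pos: [434.3, 318.0, 214.9]
tcp_rot: [3.141, -0.0, 1.81]
ft_force: [1.1, -0.7, 0.7]
opening: 1.001
grip_force: 0.0
```

{"fn": "move_arm", "kwargs": {"plan": [[[0, 0, 4], [-0.054, 0.02, 0], 1], [[0, 0, 8], [-0.108, 0.04, 0], 1], [[0, 0, 14], [-0.162, 0.059, 0], 1], [[0, 0, 14], [-0.216, 0.078, 0], 1], [[0, 0, 14], [-0.269, 0.097, 0], 1]]}}

```text
t: 1.8
eef_pos: [593.8, 80.4, 214.8]
tcp_rot: [3.141, -0.0, 1.572]
ft_force: [0.6, 0.2, -0.3]
opening: 0.998
grip_force: 0.0
```

```bash
python3 - <<'E'
from h import *
s=readout.state(); print(s['eef_pos'],s['tcp_rot'],s['joints'])
p=eyes.read_camera("wrist")
m=red(p,(0,0,560,420)); v,u=np.nonzero(m); c=(u.mean(),v.mean()); print(m.sum(),c,at_z(p,c,140))
cv2.imwrite("pics/w1.png",p['img'][:,:,::-1])
E
```

```text
[593.81616363  80.42800882 214.82438444] [ 3.14112981e+00 -1.54132588e-04  1.57156019e+00] [2.43621707e-02 4.53773728e-01 1.62456340e+00 1.63861561e-04
 1.06278918e+00 2.35186729e-02]
143 (np.float64(284.1468531468532), np.float64(218.67832167832168)) [598.9984096   83.38016918 140.        ]
```

View pics/w1.png

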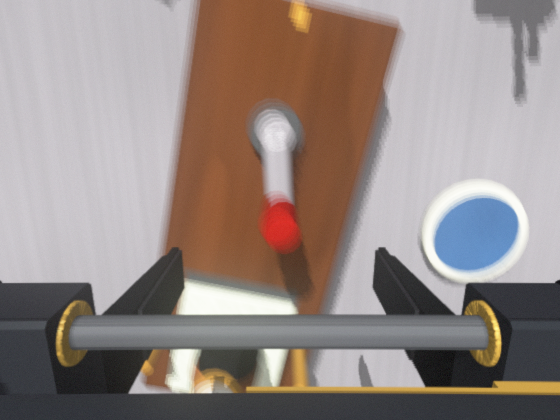

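Wrist view (slightly motion-blurred) shows the red knob at (283,228), centred between the fingers, with the shaft at (277,130) and the mark at (300,17). I'll descend next, with the fingers clear of the arm top.

{"fn": "move_arm", "kwargs": {"plan": [[[0, 0, 0], [0, 0, 0], 1], [[0, 0, 0], [0, 0, 0.03], 1], [[0, 0, 0], [0, 0, 0.06], 1], [[0, 0, 0], [0, 0, 0.085], 1], [[0, 0, 0], [0, 0, 0.1], 1]]}}

```text
t: 2.48
eef_pos: [592.1, 83.3, 113.7]
tcp_rot: [-3.141, -0.0, 1.573]
ft_force: [0.2, -0.2, -0.1]
opening: 1.0
grip_force: 0.0
```

```bash
python3 - <<'E'
from h import *
s=readout.state(); print(s['t'],s['eef_pos'],s['tcp_rot'],s['ft_force'])
p=eyes.read_camera("wrist")
m=red(p,(0,0,560,420)); v,u=np.nonzero(m); c=(u.mean(),v.mean()); print(m.sum(),c,u.min(),u.max(),v.min(),v.max(),at_z(p,c,140),px(p,(593.3,81.6,151)),px(p,(593.3,81.6,105)))
E
```

```text
2.475 [592.10590695  83.33500155 113.74373943] [-3.14054163e+00 -1.60394496e-04  1.57309155e+00] [ 0.2184092  -0.23081841 -0.08914985]
153 (np.float64(300.16339869281046), np.float64(278.0522875816994)) 251 308 255 306 [602.25940977  91.76392374 140.        ] [278.90337432 313.53364081] [278.6950916  265.29569733]
```

{"fn": "move_arm", "kwargs": {"plan": [[[0, 0, 0], [0, 0, 0], -1], [[0, 0, 0], [0, 0, 0], -1], [[0, 0, 0], [0, 0, 0], -1], [[0, 0, 0], [0, 0, 0], -1], [[0, 0, 0], [0, 0, 0], -1]]}}

```text
t: 3.15
eef_pos: [593.0, 82.2, 114.8]
tcp_rot: [3.141, -0.0, 1.572]
ft_force: [-0.1, 0.2, -0.2]
opening: 0.53
grip_force: 0.0
```

```bash
python3 - <<'E'
from h import *
s=readout.state(); print(s['t'],s['eef_pos'],s['tcp_rot'],s['ft_force'],s['moment'],s['opening'],s['grip_force'])
p=eyes.read_camera("wrist"); cv2.imwrite("pics/w2.png",p['img'][:,:,::-1])
E
```

```text
3.15 [592.99773394  82.15663565 114.84787168] [ 3.14120869e+00 -8.34168826e-05  1.57168495e+00] [-0.08201926  0.24042576 -0.23417585] [-0.08142192  0.03182199  0.03590388] 0.5299621348500707 0.0
```

View pics/w2.png

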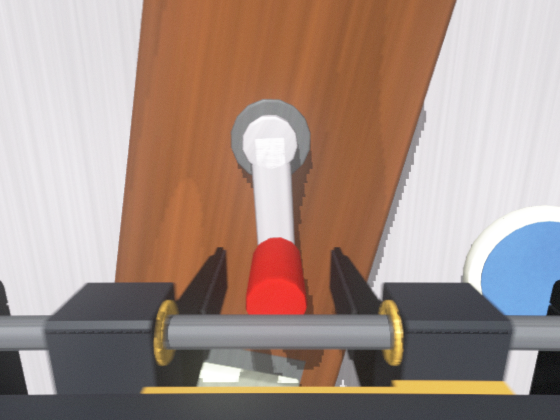

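The knob at (276,285) is between the fingers, which are still closing.

{"fn": "move_arm", "kwargs": {"plan": [[[0, 0, 0], [0, 0, 0], -1], [[0, 0, 0], [0, 0, 0], -1], [[0, 0, 0], [0, 0, 0], -1], [[0, 0, 0], [0, 0, 0], -1], [[0, 0, 0], [0, 0, 0], -1]]}}

```text
t: 3.82
eef_pos: [592.7, 82.2, 114.6]
tcp_rot: [-3.141, -0.0, 1.572]
ft_force: [-1.1, -0.1, 0.7]
opening: 0.269
grip_force: 30.0
```

```bash
python3 - <<'E'
from h import *
s=readout.state(); print(s['t'],s['eef_pos'],s['ft_force'],s['opening'],s['grip_force'])
# circle about shaft, tool x=+Y world, tool y=+X world; angles clockwise
a0=-87.5
for k in range(14):
    a=a0-40*k; r=[]
    for j in range(1,6):
        d0,d1=np.radians([a,a-8*j]); r.append((round(.06*(np.sin(d1)-np.sin(d0)),4),round(.06*(np.cos(d1)-np.cos(d0)),4)))
    print(k,round(2.888+np.radians(40*(k+1)),2),[591+60*np.cos(d1),142+60*np.sin(d1)],*r)
E
```

```text
3.825 [592.74124138  82.22966606 114.58418222] [-1.08666998 -0.11040567  0.70624469] 0.2689806635362211 30.00003844499588
0 3.59 [np.float64(554.4743142594767), np.float64(94.3987995825259)] (np.float64(0.0002), np.float64(-0.0084)) (np.float64(0.0016), np.float64(-0.0166)) (np.float64(0.0041), np.float64(-0.0246)) (np.float64(0.0077), np.float64(-0.0322)) (np.float64(0.0123), np.float64(-0.0391))
1 4.28 [np.float64(532.422239572804), np.float64(129.01362316371385)] (np.float64(0.0055), np.float64(-0.0063)) (np.float64(0.0119), np.float64(-0.0117)) (np.float64(0.019), np.float64(-0.0162)) (np.float64(0.0266), np.float64(-0.0197)) (np.float64(0.0346), np.float64(-0.0221))
2 4.98 [np.float64(537.7793500093067), np.float64(169.70491679410202)] (np.float64(0.0083), np.float64(-0.0012)) (np.float64(0.0166), np.float64(-0.0013)) (np.float64(0.0249), np.float64(-0.0002)) (np.float64(0.033), np.float64(0.002)) (np.float64(0.0407), np.float64(0.0054))
3 5.68 [np.float64(568.0389940580947), np.float64(197.43277195067722)] (np.float64(0.0071), np.float64(0.0044)) (np.float64(0.0136), np.float64
[... 2227 characters left out ...]
66), np.float64(-0.0013)) (np.float64(0.0249), np.float64(-0.0002)) (np.float64(0.033), np.float64(0.002)) (np.float64(0.0407), np.float64(0.0054))
12 11.96 [np.float64(568.0389940580945), np.float64(197.4327719506772)] (np.float64(0.0071), np.float64(0.0044)) (np.float64(0.0136), np.float64(0.0097)) (np.float64(0.0193), np.float64(0.0159)) (np.float64(0.024), np.float64(0.0228)) (np.float64(0.0277), np.float64(0.0303))
13 12.66 [np.float64(609.0423479702564), np.float64(199.22301704489362)] (np.float64(0.0027), np.float64(0.0079)) (np.float64(0.0042), np.float64(0.0162)) (np.float64(0.0045), np.float64(0.0245)) (np.float64(0.0037), np.float64(0.0329)) (np.float64(0.0018), np.float64(0.041))
```

{"fn": "move_arm", "kwargs": {"plan": [[[0, 0, 0], [0.0002, -0.0084, 0], -1], [[0, 0, 0], [0.0016, -0.0166, 0], -1], [[0, 0, 0], [0.0041, -0.0246, 0], -1], [[0, 0, 0], [0.0077, -0.0322, 0], -1], [[0, 0, 0], [0.0123, -0.0391, 0], -1]]}}

```text
t: 4.45
eef_pos: [553.0, 93.9, 114.6]
tcp_rot: [-3.141, 0.001, 1.572]
ft_force: [1.2, -5.4, -2.4]
opening: 0.27
grip_force: 30.0
```

Forces are small, so I'll carry on.

{"fn": "move_arm", "kwargs": {"plan": [[[0, 0, 0], [0.0055, -0.0063, 0], -1], [[0, 0, 0], [0.0119, -0.0117, 0], -1], [[0, 0, 0], [0.019, -0.0162, 0], -1], [[0, 0, 0], [0.0266, -0.0197, 0], -1], [[0, 0, 0], [0.0346, -0.0221, 0], -1]]}}

```text
t: 5.08
eef_pos: [530.2, 128.6, 114.6]
tcp_rot: [-3.14, 0.001, 1.572]
ft_force: [-0.8, -5.9, 0.1]
opening: 0.267
grip_force: 30.0
```

{"fn": "move_arm", "kwargs": {"plan": [[[0, 0, 0], [0.0083, -0.0012, 0], -1], [[0, 0, 0], [0.0166, -0.0013, 0], -1], [[0, 0, 0], [0.0249, -0.0002, 0], -1], [[0, 0, 0], [0.033, 0.002, 0], -1], [[0, 0, 0], [0.0407, 0.0054, 0], -1]]}}

```text
t: 5.7
eef_pos: [535.2, 169.5, 114.6]
tcp_rot: [-3.138, 0.001, 1.572]
ft_force: [-2.9, -5.7, 2.2]
opening: 0.272
grip_force: 30.0
```

{"fn": "move_arm", "kwargs": {"plan": [[[0, 0, 0], [0.0071, 0.0044, 0], -1], [[0, 0, 0], [0.0136, 0.0097, 0], -1], [[0, 0, 0], [0.0193, 0.0159, 0], -1], [[0, 0, 0], [0.024, 0.0228, 0], -1], [[0, 0, 0], [0.0277, 0.0303, 0], -1]]}}

```text
t: 6.32
eef_pos: [565.5, 197.5, 114.6]
tcp_rot: [-3.138, 0.001, 1.572]
ft_force: [-4.6, -3.7, 2.9]
opening: 0.265
grip_force: 30.0
```

{"fn": "move_arm", "kwargs": {"plan": [[[0, 0, 0], [0.0027, 0.0079, 0], -1], [[0, 0, 0], [0.0042, 0.0162, 0], -1], [[0, 0, 0], [0.0045, 0.0245, 0], -1], [[0, 0, 0], [0.0037, 0.0329, 0], -1], [[0, 0, 0], [0.0018, 0.041, 0], -1]]}}

```text
t: 6.95
eef_pos: [608.1, 199.0, 114.6]
tcp_rot: [-3.14, 0.001, 1.572]
ft_force: [-5.8, -5.7, 4.1]
opening: 0.271
grip_force: 30.0
```

```bash
python3 - <<'E'
from h import *
s=readout.state(); print(s['t'],s['eef_pos'],s['ft_force'],s['opening'],s['grip_force'])
p=eyes.read_camera("wrist"); cv2.imwrite("pics/w3.png",p['img'][:,:,::-1])
E
```

```text
6.95 [608.13100673 198.9556643  114.59183353] [-5.7698676  -5.6893112   4.12393838] 0.2711830567154816 30.00082165002823
```

View pics/w3.png

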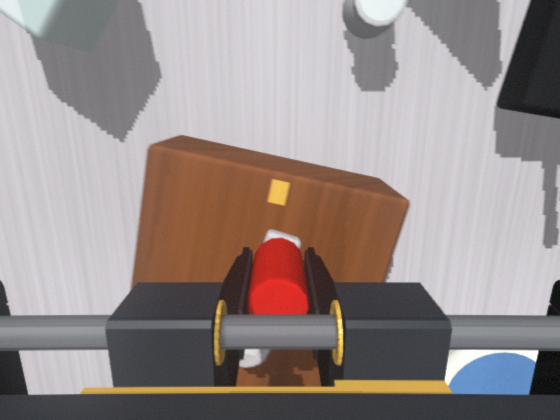

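The knob (278,280) is held and the crank arm is now at the brass mark (280,192), its first arrival. I'll go on to the second turn.

{"fn": "move_arm", "kwargs": {"plan": [[[0, 0, 0], [-0.0031, 0.0078, 0], -1], [[0, 0, 0], [-0.0072, 0.0151, 0], -1], [[0, 0, 0], [-0.0123, 0.0217, 0], -1], [[0, 0, 0], [-0.0183, 0.0276, 0], -1], [[0, 0, 0], [-0.025, 0.0326, 0], -1]]}}

```text
t: 7.62
eef_pos: [639.9, 173.6, 114.6]
tcp_rot: [-3.138, 0.001, 1.572]
ft_force: [-11.3, -4.2, 6.5]
opening: 0.269
grip_force: 30.0
```

{"fn": "move_arm", "kwargs": {"plan": [[[0, 0, 0], [-0.0074, 0.004, 0], -1], [[0, 0, 0], [-0.0152, 0.0069, 0], -1], [[0, 0, 0], [-0.0234, 0.0087, 0], -1], [[0, 0, 0], [-0.0317, 0.0094, 0], -1], [[0, 0, 0], [-0.0401, 0.0089, 0], -1]]}}

```text
t: 8.25
eef_pos: [648.4, 134.3, 114.6]
tcp_rot: [-3.138, -0.001, 1.572]
ft_force: [-11.9, 2.1, 7.0]
opening: 0.267
grip_force: 30.0
```

{"fn": "move_arm", "kwargs": {"plan": [[[0, 0, 0], [-0.0082, -0.0017, 0], -1], [[0, 0, 0], [-0.0161, -0.0045, 0], -1], [[0, 0, 0], [-0.0235, -0.0083, 0], -1], [[0, 0, 0], [-0.0303, -0.0132, 0], -1], [[0, 0, 0], [-0.0364, -0.019, 0], -1]]}}

```text
t: 8.88
eef_pos: [630.3, 98.6, 114.6]
tcp_rot: [-3.141, -0.002, 1.572]
ft_force: [-4.6, 7.4, 2.7]
opening: 0.267
grip_force: 30.0
```

{"fn": "move_arm", "kwargs": {"plan": [[[0, 0, 0], [-0.0052, -0.0066, 0], -1], [[0, 0, 0], [-0.0095, -0.0138, 0], -1], [[0, 0, 0], [-0.0127, -0.0215, 0], -1], [[0, 0, 0], [-0.0148, -0.0296, 0], -1], [[0, 0, 0], [-0.0157, -0.0379, 0], -1]]}}

```text
t: 9.5
eef_pos: [593.3, 82.2, 114.7]
tcp_rot: [3.14, -0.0, 1.572]
ft_force: [3.0, 4.7, -0.7]
opening: 0.267
grip_force: 30.0
```

{"fn": "move_arm", "kwargs": {"plan": [[[0, 0, 0], [0.0002, -0.0084, 0], -1], [[0, 0, 0], [0.0016, -0.0166, 0], -1], [[0, 0, 0], [0.0041, -0.0246, 0], -1], [[0, 0, 0], [0.0077, -0.0322, 0], -1], [[0, 0, 0], [0.0123, -0.0391, 0], -1]]}}

```text
t: 10.12
eef_pos: [553.1, 93.8, 114.6]
tcp_rot: [-3.141, 0.001, 1.572]
ft_force: [2.1, -5.1, -2.9]
opening: 0.264
grip_force: 30.0
```

{"fn": "move_arm", "kwargs": {"plan": [[[0, 0, 0], [0.0055, -0.0063, 0], -1], [[0, 0, 0], [0.0119, -0.0117, 0], -1], [[0, 0, 0], [0.019, -0.0162, 0], -1], [[0, 0, 0], [0.0266, -0.0197, 0], -1], [[0, 0, 0], [0.0346, -0.0221, 0], -1]]}}

```text
t: 10.75
eef_pos: [530.3, 128.5, 114.6]
tcp_rot: [-3.139, 0.001, 1.572]
ft_force: [-1.4, -6.8, -0.3]
opening: 0.269
grip_force: 30.0
```

{"fn": "move_arm", "kwargs": {"plan": [[[0, 0, 0], [0.0083, -0.0012, 0], -1], [[0, 0, 0], [0.0166, -0.0013, 0], -1], [[0, 0, 0], [0.0249, -0.0002, 0], -1], [[0, 0, 0], [0.033, 0.002, 0], -1], [[0, 0, 0], [0.0407, 0.0054, 0], -1]]}}

```text
t: 11.38
eef_pos: [535.2, 169.4, 114.6]
tcp_rot: [-3.138, 0.001, 1.572]
ft_force: [-4.1, -5.8, 1.6]
opening: 0.268
grip_force: 30.0
```

{"fn": "move_arm", "kwargs": {"plan": [[[0, 0, 0], [0.0071, 0.0044, 0], -1], [[0, 0, 0], [0.0136, 0.0097, 0], -1], [[0, 0, 0], [0.0193, 0.0159, 0], -1], [[0, 0, 0], [0.024, 0.0228, 0], -1], [[0, 0, 0], [0.0277, 0.0303, 0], -1]]}}

```text
t: 12.0
eef_pos: [565.5, 197.5, 114.6]
tcp_rot: [-3.138, 0.001, 1.572]
ft_force: [-4.4, -2.5, 2.1]
opening: 0.269
grip_force: 30.0
```

{"fn": "move_arm", "kwargs": {"plan": [[[0, 0, 0], [0.0027, 0.0079, 0], -1], [[0, 0, 0], [0.0042, 0.0162, 0], -1], [[0, 0, 0], [0.0045, 0.0245, 0], -1], [[0, 0, 0], [0.0037, 0.0329, 0], -1], [[0, 0, 0], [0.003, 0.036, 0], -1]]}}

```text
t: 12.62
eef_pos: [603.7, 200.2, 114.6]
tcp_rot: [-3.141, 0.0, 1.572]
ft_force: [-4.3, -0.9, 2.8]
opening: 0.273
grip_force: 30.0
```

{"fn": "move_arm", "kwargs": {"plan": [[[0, 0, 0], [0, 0, 0], -1], [[0, 0, 0], [0, 0, 0], -1]]}}

```text
t: 12.88
eef_pos: [603.9, 200.2, 114.7]
tcp_rot: [3.14, 0.0, 1.572]
ft_force: [0.8, -3.0, -1.4]
opening: 0.268
grip_force: 30.0
```

```bash
python3 - <<'E'
from h import *
s=readout.state(); print(s['t'],s['eef_pos'],s['ft_force'],s['opening'],s['grip_force'])
p=eyes.read_camera("wrist"); cv2.imwrite("pics/w4.png",p['img'][:,:,::-1])
E
```

```text
12.875 [603.9053734  200.15494105 114.65637303] [ 0.84139856 -3.04630807 -1.36641013] 0.26787242303651115 29.99977469444275
```

View pics/w4.png

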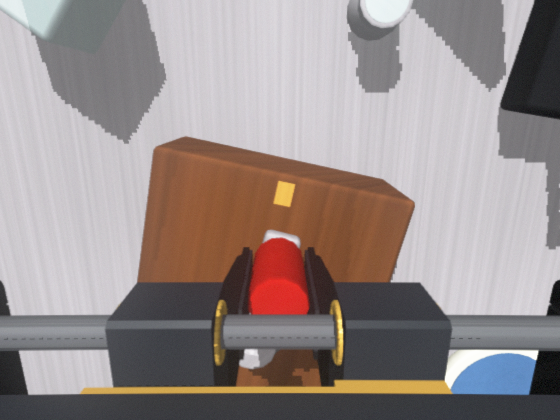

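The knob (278,280) is in line with the mark (284,193) on the second arrival. I'll let go and rise.

{"fn": "move_arm", "kwargs": {"plan": [[[0, 0, 0], [0, 0, 0], 1], [[0, 0, 0], [0, 0, 0], 1], [[0, 0, 0], [0, 0, 0], 1], [[0, 0, 0], [0, 0, 0], 1], [[0, 0, 0], [0, 0, 0], 1]]}}

```text
t: 13.55
eef_pos: [603.4, 200.5, 114.6]
tcp_rot: [-3.142, -0.0, 1.572]
ft_force: [-0.2, -0.0, -0.3]
opening: 0.741
grip_force: 0.0
```

{"fn": "move_arm", "kwargs": {"plan": [[[0, 0, 0], [0, 0, 0], 1], [[0, 0, 0], [0, 0, -0.03], 1], [[0, 0, 0], [0, 0, -0.07], 1], [[0, 0, 0], [0, 0, -0.11], 1], [[0, 0, 0], [0, 0, -0.15], 1]]}}

```text
t: 14.18
eef_pos: [603.2, 200.4, 266.0]
tcp_rot: [3.142, -0.0, 1.572]
ft_force: [0.1, 0.2, -0.2]
opening: 1.001
grip_force: 0.0
```

{"fn": "move_arm", "kwargs": {"plan": [[[0, 0, 0], [0, 0, 0], 1], [[0, 0, 0], [-0.05, -0.05, 0], 1], [[0, 0, 0], [-0.09, -0.09, 0], 1], [[0, 0, 0], [-0.12, -0.12, 0], 1], [[0, 0, 0], [-0.12, -0.12, 0], 1]]}}

```text
t: 14.8
eef_pos: [481.7, 78.9, 264.4]
tcp_rot: [-3.141, 0.0, 1.57]
ft_force: [-0.1, 0.7, -0.2]
opening: 0.997
grip_force: 0.0
```

```bash
python3 - <<'E'
from h import *
s=readout.state(); print(s['t'],s['eef_pos'],s['ft_force'],s['opening'])
p=eyes.read_camera("top"); cv2.imwrite("pics/top2.png",cv2.resize(p['img'][:,:,::-1],(800,600)))
m=red(p,(150,160,260,215)); v,u=np.nonzero(m)
if len(u): print(len(u),u.mean(),v.mean(),at_z(p,(u.mean(),v.mean()),145),px(p,(603.3,200.7,145)))
E
```

```text
14.8 [481.66022077  78.87294301 264.43159799] [-0.10432926  0.68186477 -0.19069011] 0.9971613497349338
73 171.82191780821918 187.27397260273972 [606.07572113 201.11425065 145.        ] [171.96529412 188.39650456]
```

View pics/top2.png

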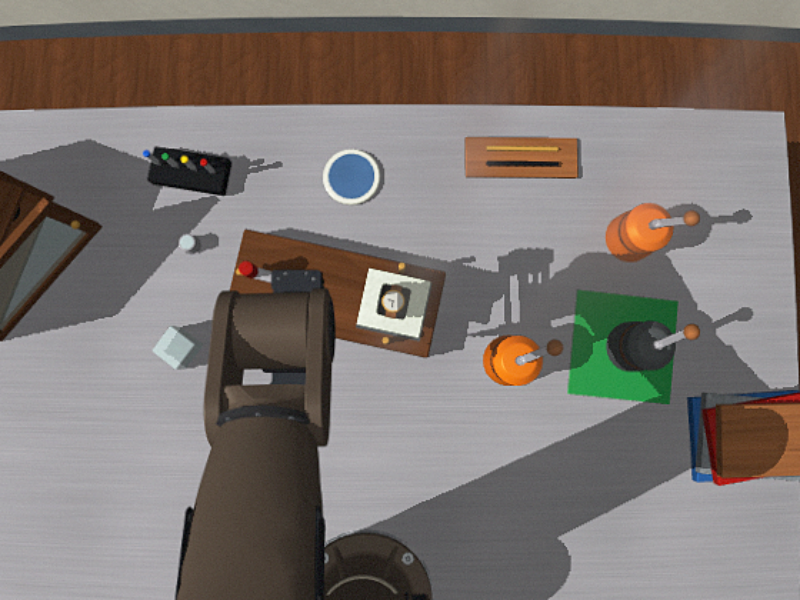

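The red knob (247,270) is at the mark, clear of the gripper. The cube (174,346) and mill (692,332) have not moved.

```bash
python3 -c "
from cell import env; print(env.job_done())"
```

```text
the job is handed in; nothing more can be done
None
```

I turned the lift's crank clockwise at about 1.1 rad/s to its second arrival at the brass mark and let go. The mill's crank and the glass cube look unmoved in the last top view, and the job is handed in; it returned no verdict.

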